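# Check a returned toggle switch and tally it

### The job

Slide the loose switch box by its casing until its end sits flat against the blue steel fence, so that it cannot skate away. Then push its toggle lever fully over towards the fence, gently enough that the box stays flat on the bench, hold it there for a good second, and let it spring back to the middle. Finally count the switch by pressing the plunger of the red tally counter down to its stop and letting it come up again; leave the other things on the bench where they stand.

Things in the scene. Friction and masses are not known exactly. Their poses are not given: they have to be found in the camera images.
- fence: Blue steel angle screwed to the bench: an upright plate 280 mm long (own x), 8 mm thick, 60 mm high, with a 6 mm thick foot flange behind it. Origin: at bench height, middle of its working face. Own y points horizontally out of the back of the working face, so the switch box stands on its -y side and is pushed along +y. It does not move.
- switchbox: Loose aluminium switch box, 90 (own x) x 130 (own y) x 50 mm high, about 0.65 kg. Its 90 mm wide +y end looks roughly at the fence, 40 to 120 mm off, up to 0.3 rad from square; 2.5 to 6 N slide it. Meeting the fence crooked, a corner can jam there by friction: square it first. Origin: centre of its underside, own z up. An orange-tipped toggle stands in the middle of its top.
- box_face (a point): Centre of the box's end face towards the fence, 25 mm up and 65 mm along own +y from the box's origin. It lies in the plane of the fence's working face when the box is home.
- toggle_tip (a point): Centre of the orange ball (18 mm diameter) on the end of the black lever (12 mm diameter). The lever pivots on the box's top face, 50 mm above the bench, at the middle of the box; the ball's centre is 50 mm above the pivot when centred, so 100 mm above the bench.
- toggle (a joint): Lean of the toggle in rad: 0 centred, positive towards the box's own +y (the fence), stops at -0.45 and +0.45. A spring of 0.55 N m/rad always drives it back to 0: about 8 N at the full +0.45 when pushed 30 mm above the pivot, more than it takes to slide an unsupported box. Past the stop, about 12 N or more at that height starts to tip the box up against the fence.
- tally: Red tally counter screwed to the bench, 60 x 60 x 50 mm on a 90 x 75 x 6 mm foot, upright. Origin: centre of its underside.
- plunger_top (a point): Centre of the top of the tally counter's black plunger head (30 mm diameter), 71 mm above the bench when up.
- plunger (a joint): How far the tally plunger is pressed down, m: 0 up, 0.008 on its stop. A spring brings it up; it starts to move at 2 N and reaches the stop at 6 N.
- partsbin: Bystander: loose grey open parts bin, 120 x 90 x 70 mm, behind the fence. Origin: centre of its underside.
- coupling: Bystander: loose upright brass pipe coupling, 36 mm diameter, 42 mm high. Origin: centre of its underside.
- tin: Bystander: loose upright yellow tin, 60 mm diameter, 75 mm high. Origin: centre of its underside.
There are look-alikes about, which are no part of the job. What is shaped like the switchbox but purple or turquoise is not meant.

How it is judged:
By the outcome, as a careful person would: the job done as asked, in the order asked, and still so for the second after the job is handed in, with the robot touching nothing.
It also fails if it takes over 61 s, if anything falls off the work surface, if the arm or the gripper's body presses on something with over 40 N, if the wrist force passes 120 N, or if a joint passes its speed limit or range.

### The arm

A 6-joint arm with a two-finger parallel gripper is mounted at the origin on the work surface. World frame = base frame: x ahead of the robot, y to its left, z up, the work surface at z = 0. Lengths are in m, angles in rad, forces in N, time in s.
With the tool pointing down it reaches from about 0.275 to 0.825 m from the base axis. Payload 4.9 kg.
Tool frame: the origin (TCP) lies at the very end of the fingers, on their centre line; the grasp point (between the pads) lies 19 mm behind it (bot.grasp_offset is the distance from the TCP to the grasp point, in m); z points along the fingers, y is the line along which they close (so a half turn about z gives the same grasp; the last joint's range is limited). The gripper opens to 85 mm and grips with 20 to 120 N. Pads are 22 mm wide; open, the fingers measure 114 mm over their backs; the gripper's body (76 mm by 85 mm) begins 54 mm behind the grasp point. The pads swing forward as they close: fully open they stand 13 mm farther back than shut.
Start: joints at [-1.425, 0.326, -0.193, 1.052, 0, 1.437], TCP at [0.152, -0.529, 0.231] pointing down, gripper open.
Joint ranges: [-2.65, 2.65], [-0.97, 1.79], [-1.3, 1.35], [-1.93, 2.1], [-1.47, 1.37], [-3.14, 3.14]. Speed limits (rad/s): [2.57, 2.57, 3.14, 3.14, 3.14, 3.14].

### API

Orientations are given as a unit quaternion [w, x, y, z].
In Python, from bench import bot gives the robot as it stands.
- The arm moves only by the tool carry_out, never from a script. Its argument "targets" is a list that holds one entry, the list of rows, each a list of 6 numbers: the shift along the world's x, y, z as a fraction of full scale, then the turn, a rotation vector about the world's x, y, z as a fraction of full scale. A call has 1 to 5 rows; each row shifts and turns the commanded pose from where the row before left it; what a row does not reach is not made up. Full scale, the value 1, is 120 mm for a shift and 45 degrees for a turn. A row lasts 1/10 s, in which the tool goes at most 50 mm and 8.59 degrees, less where a joint would pass 70% of its speed; a pose out of reach is approached as far as the arm can. A call with a number of a shift or a turn outside -1 to 1 is refused whole. A call with a gripper value outside its range is refused whole. "hand" is the closure, from -1 (fully open) to 1 (shut), set as the call begins (left out, the last holds). The fingers move at their own pace and stop on an object; "squeeze" is the grip in N (left out, the last holds). Time passes only in rows, so rows that do not move let the fingers close. It gives the time, the measured TCP pose, the force, the opening and the grip force at its end, in the units of the state.
- bot.observe(): the state, without advancing time (a new reading comes with each control period).
- bot.camera(name): name is "scene" or "top"; returns a dict with "color" (420x560x3 uint8, red, green, blue), "mtx" (3x3 intrinsics, pixels), "dist" ([k1, k2, p1, p2, k3] as OpenCV has them; the pictures are not rectified), "xyz" and "orientation" of the camera in the world. Camera axes: x right, y up, looking along -z (the intrinsics and any distortion apply to the point x, -y, -z); pixel columns grow to the right and rows downward; lengths in m; the calibration is good to about 2 mm. A picture is of the moment at which its call begins. There is no depth.
- bot.sign_off(): hands the job in; it is judged then, once.
Trained networks look in the newest picture that a camera, given by its name, has taken for a name from the list of things; names that differ only in an ending like _2 or _b are one class to them, and where a whole thing is asked for, a point or a joint stands for the part that bears it (a point fixed in the world has none). Each returns a list of dicts, best first, with "score" (0 to 1); they miss things now and then, are a little off and sometimes report something else, mostly with a low value. They report only what shows in the picture. A call takes as long as a camera call. They do not tell look-alikes from the thing itself.
- bot.recognise(camera, thing): "point" ([x, y, z] in m, in world coordinates, good to about 4 mm: the middle of the surface that is visible of it).
The state is a dict: "time": time; "qpos": joint angles; "joint_vel": joint speeds; "joint_efforts": joint torques, N m; "ee_pos": TCP position; "tcp_rot": TCP orientation; "wrist_force": force on the tool from outside, world axes, zero at the start; "torque": the same for the moment, N m; "width": opening from 0.0 (shut) to 1.0 (fully open); "grasp_force": force on a finger pad.
Only numpy, scipy, OpenCV 4.12 (cv2) and the standard library are available. Lean on these libraries where they do the work, as an engineer would, in place of code of your own. Each camera call takes 0.05 s, during which the arm holds its last target. There are 200 camera calls.

## Working session

There is one attempt and no reset: what is moved stays moved. The work goes in short steps, Python scripts to look and compute and a tool call to move; the robot and the scene stay as the last step left them, time stands still between calls to the robot, and variables do not carry over. Pictures are saved under pics/ and viewed, at most 10 in all, crops included, and the job is handed in when it is done.

Besides the shell and the picture viewer there is one more tool, called in YAML: its name, and indented under it one key for each argument. carry_out: Moves the arm, as the interface text tells. Shift numbers are shares of 120 mm and turn numbers shares of 45 degrees, none past 1 either way. Its arguments: {"type":"object","properties":{"targets":{"type":"array","items":{"type":"array","items":{"type":"array","items":{"type":"number"}}}},"hand":{"type":"number"},"squeeze":{"type":"number"}},"required":["targets"]}

```bash
mkdir -p pics; ls
cat > h.py <<'E'
import numpy as np, cv2
from scipy.spatial.transform import Rotation as R
def rot(q): return R.from_quat([q[1],q[2],q[3],q[0]]).as_matrix()
def ray(c,px):
    p=cv2.undistortPoints(np.array([[px]],float),np.array(c["mtx"]),np.array(c["dist"]))[0,0]
    return np.array(c["xyz"]),rot(c["orientation"])@np.array([p[0],-p[1],-1])
def at_z(c,px,z):
    o,d=ray(c,px); return o+d*(z-o[2])/d[2]
def proj(c,P):
    q=(np.array(P)-c["xyz"])@rot(c["orientation"]); q=q*[1,-1,-1]
    return cv2.projectPoints(q.reshape(-1,1,3),np.zeros(3),np.zeros(3),np.array(c["mtx"]),np.array(c["dist"]))[0].reshape(-1,2)
E
python3 - <<'E'
from bench import bot
import cv2, pickle
cs={}
for n in("scene","top"):
    c=bot.camera(n); cs[n]=c; cv2.imwrite(f"pics/{n}0.png",c["color"][:,:,::-1])
    for t in("fence","switchbox","toggle_tip","tally","plunger_top","partsbin","coupling","tin"):
        print(n,t,[([round(float(v),3) for v in d["point"]],round(d["score"],2)) for d in bot.recognise(n,t)])
pickle.dump(cs,open("c0.pkl","wb"))
print(bot.observe())
E
```

```text
pics
scene fence [([0.509, 0.184, 0.033], 0.75)]
scene switchbox [([0.499, 0.026, 0.051], 0.71), ([0.335, -0.137, 0.052], 0.58), ([0.685, 0.03, 0.053], 0.55)]
scene toggle_tip [([0.324, -0.129, 0.084], 0.55), ([0.685, 0.038, 0.078], 0.51)]
scene tally [([0.464, -0.321, 0.045], 0.86)]
scene plunger_top [([0.451, -0.318, 0.07], 0.59)]
scene partsbin [([0.459, 0.37, 0.042], 0.9)]
scene coupling [([0.577, 0.321, 0.039], 0.79), ([0.491, 0.034, 0.079], 0.21)]
scene tin [([0.509, 0.188, 0.03], 0.33)]
top fence [([0.493, 0.208, 0.012], 0.94), ([0.446, -0.311, 0.071], 0.18)]
top switchbox [([0.321, -0.12, 0.053], 0.8), ([0.487, 0.038, 0.049], 0.62), ([0.675, 0.042, 0.05], 0.59)]
top toggle_tip [([0.489, 0.036, 0.107], 0.67), ([0.319, -0.122, 0.103], 0.55), ([0.677, 0.044, 0.08], 0.54)]
top tally [([0.448, -0.305, 0.043], 0.72)]
top plunger_top [([0.45, -0.317, 0.07], 0.48)]
top partsbin [([0.456, 0.372, 0.036], 0.86), ([0.446, -0.301, 0.045], 0.65)]
top coupling [([0.577, 0.323, 0.04], 0.64), ([0.457, 0.374, 0.032], 0.4)]
top tin [([0.629, -0.228, 0.079], 0.71)]
{'time': 0.9, 'qpos': array([-1.42519426e+00,  3.26172095e-01, -1.92577000e-01,  1.05199761e+00,
       -2.48405061e-06,  1.43660596e+00]), 'joint_vel': array([ 1.96618485e-04,  5.87041824e-06,  1.14578005e-03,  1.81830795e-03,
       -1.54554238e-03, -1.22415380e-03]), 'joint_efforts': array([ 3.58526768e-04, -4.43315685e+01,  2.62759602e+01,  9.79780853e-04,
        1.85555527e-04,  1.44806279e-06]), 'ee_pos': array([ 0.15190601, -0.52864006,  0.23130479]), 'tcp_rot': array([ 2.48178760e-05,  9.90230473e-01,  1.39440344e-01, -1.10043693e-06]), 'wrist_force': array([ 0.30438346, -0.6729559 ,  0.09222436]), 'torque': array([-0.01043577, -0.03017703,  0.0268502 ]), 'grasp_force': 0.0, 'width': 1.000366280753351}
```

View pics/scene0.png

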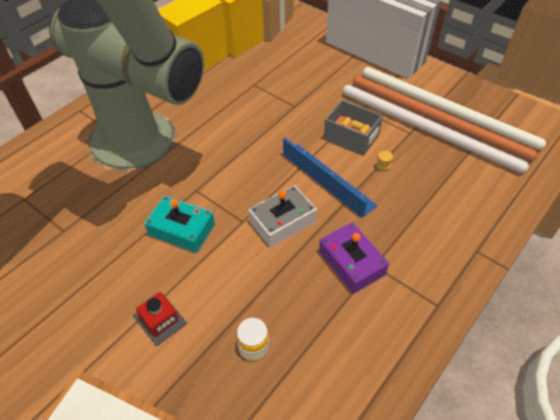

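View pics/top0.png

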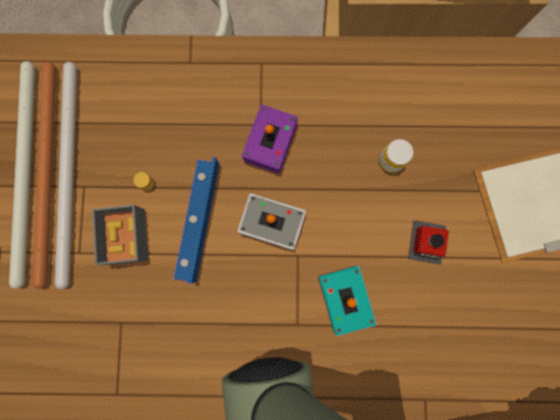

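The three candidates in the top view are grey (271,221), purple (270,138) and turquoise (347,301). The grey aluminium one fits, and its narrow end faces the blue fence (196,218). I'll confirm it in an enlarged crop and fit its outline.

Run:
```python
import pickle,cv2,numpy as np
from h import *
cs=pickle.load(open("c0.pkl","rb")); c=cs["top"]; im=c["color"]
hsv=cv2.cvtColor(im,cv2.COLOR_RGB2HSV).astype(int)
roi=np.zeros(im.shape[:2],bool); roi[180:262,222:320]=1
m=((hsv[...,1]<60)&(hsv[...,2]>90)&roi).astype(np.uint8)
m=cv2.morphologyEx(m,cv2.MORPH_OPEN,np.ones((3,3)))
pts=np.argwhere(m)[:,::-1]
r=cv2.minAreaRect(pts.astype(np.float32)); b=cv2.boxPoints(r); print("rect px",b.round(1).tolist())
W=np.array([at_z(c,p,.05)[:2] for p in b]); print("box top corners",W.round(3).tolist(), "c",W.mean(0).round(4))
for i in range(4):
    e=W[(i+1)%4]-W[i]; print(np.linalg.norm(e).round(3),np.degrees(np.arctan2(e[1],e[0])).round(1))
bl=((hsv[...,0]>100)&(hsv[...,0]<120)&(hsv[...,1]>120)); bl[:,:160]=0; bl[:,230:]=0; bl=bl.astype(np.uint8)
fb=cv2.boxPoints(cv2.minAreaRect(np.argwhere(bl)[:,::-1].astype(np.float32)));print("fence px",fb.round(1).tolist())
for z in(0,.06):print(z,[at_z(c,p,z)[:2].round(3).tolist() for p in fb])
crop=cv2.resize(im[145:295,160:320],None,fx=5,fy=5,interpolation=cv2.INTER_CUBIC)[:,:,::-1].copy()
crop=cv2.resize(crop,(640,600))
cv2.imwrite("pics/crop1.png",crop)
```

```text
rect px [[236.39999389648438, 232.1999969482422], [249.0, 192.3000030517578], [306.20001220703125, 210.3000030517578], [293.6000061035156, 250.3000030517578]]
box top corners [[0.464, 0.112], [0.553, 0.086], [0.514, -0.04], [0.427, -0.013]] c [0.4896 0.0364]
0.092 -16.1
0.132 -107.1
0.091 162.9
0.13 73.2
fence px [[173.6999969482422, 278.8999938964844], [198.89999389648438, 154.89999389648438], [220.1999969482422, 159.3000030517578], [195.10000610351562, 283.20001220703125]]
0 [[0.361, 0.257], [0.649, 0.21], [0.639, 0.16], [0.352, 0.208]]
0.06 [[0.363, 0.241], [0.633, 0.198], [0.624, 0.15], [0.354, 0.195]]
```

View pics/crop1.png

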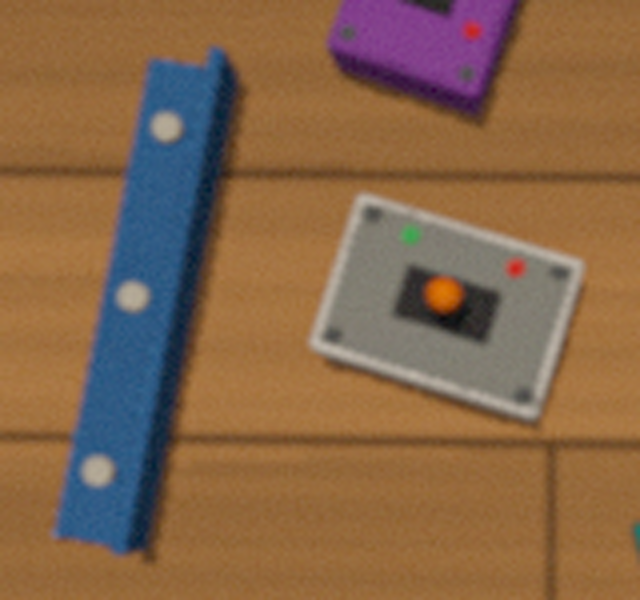

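Confirmed: the grey box, green and red dots on its lid, toggle at crop (443,295), facing the blue fence. The box yaw is about -16.5° and the fence about -9.5°, with roughly 80 mm to travel. I'll push the rear end with two half-open fingers aligned to the fence, which should square the box.

carry_out:
  targets:
    - [[0.178,0.257,0,0,0,0.0956],[0.178,0.257,0,0,0,0.0956],[0.178,0.257,0,0,0,0.0956],[0.178,0.257,0,0,0,0.0956],[0.178,0.257,0,0,0,0.0956]]
  hand: -0.2
  squeeze: 20

```text
time: 1.4
ee_pos: [0.2593, -0.3732, 0.2314]
tcp_rot: [0.0, 0.946, 0.323, 0.0]
wrist_force: [0.9, -0.5, -0.6]
width: 0.6
grasp_force: 0.0
```

carry_out:
  targets:
    - [[0.178,0.257,0,0,0,0.0956],[0.178,0.257,0,0,0,0.0956],[0.178,0.257,0,0,0,0.0956],[0.178,0.257,0,0,0,0.0956],[0.178,0.257,0,0,0,0.0956]]

```text
time: 1.9
ee_pos: [0.3662, -0.219, 0.2315]
tcp_rot: [0.0, 0.869, 0.494, 0.0]
wrist_force: [0.8, -0.5, -1.3]
width: 0.598
grasp_force: 0.0
```

carry_out:
  targets:
    - [[0.178,0.257,0,0,0,0.0956],[0.178,0.257,0,0,0,0.0956],[0.178,0.257,0,0,0,0.0956],[0.178,0.257,0,0,0,0.0956],[0.178,0.257,0,0,0,0.0956]]

```text
time: 2.4
ee_pos: [0.4731, -0.0646, 0.2315]
tcp_rot: [0.0, 0.762, 0.648, 0.0]
wrist_force: [0.5, -0.4, 0.5]
width: 0.605
grasp_force: 0.0
```

carry_out:
  targets:
    - [[0,-0.02,-0.344,0,0,0],[0,0,-0.344,0,0,0],[0,0,-0.344,0,0,0],[0,0,-0.344,0,0,0],[0,0,-0.344,0,0,0]]

```text
time: 2.9
ee_pos: [0.4726, -0.0684, 0.0237]
tcp_rot: [0.001, 0.763, 0.647, 0.0]
wrist_force: [0.9, -0.6, 0.1]
width: 0.601
grasp_force: 0.0
```

Run:
```python
from bench import bot
import cv2, pickle
from h import *
s=bot.observe(); print(s["time"],s["ee_pos"],s["wrist_force"])
c=bot.camera("scene"); t=bot.camera("top")
a=cv2.resize(c["color"][120:300,180:420],None,fx=1.65,fy=1.65); b=cv2.resize(t["color"][140:320,150:390],None,fx=1.65,fy=1.65)
cv2.imwrite("pics/a1.png",np.hstack([a,b])[:,:,::-1])
```

```text
2.9 [ 0.47262289 -0.0684132   0.02369901] [ 0.88871325 -0.63758955  0.13268132]
```

View pics/a1.png

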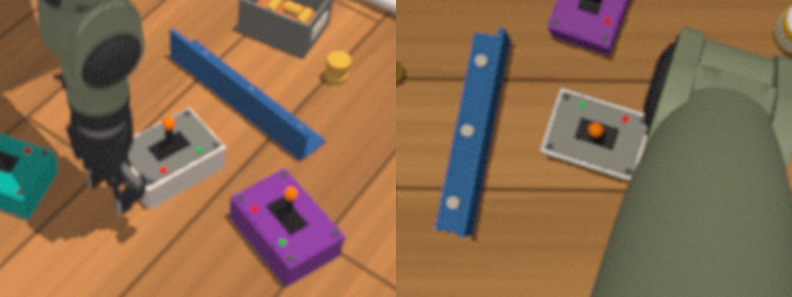

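The left view shows the fingers just behind the box's rear end (118,185); the right view shows the box untouched. Now I push along the fence normal.

carry_out:
  targets:
    - [[0.0137,0.0822,0,0,0,0],[0.0137,0.0822,0,0,0,0],[0.0137,0.0822,0,0,0,0],[0.0137,0.0822,0,0,0,0],[0.0137,0.0822,0,0,0,0]]

```text
time: 3.5
ee_pos: [0.4834, -0.0199, 0.027]
tcp_rot: [0.003, 0.763, 0.646, 0.001]
wrist_force: [1.6, -6.1, 3.6]
width: 0.601
grasp_force: 3.0
```

carry_out:
  targets:
    - [[0.0137,0.0822,0,0,0,0],[0.0137,0.0822,0,0,0,0],[0.0137,0.0822,0,0,0,0],[0.0069,0.0411,0,0,0,0],[0,0,0,0,0,0]]

```text
time: 4.0
ee_pos: [0.488, 0.0154, 0.0267]
tcp_rot: [0.002, 0.763, 0.647, 0.0]
wrist_force: [0.1, -3.7, 2.9]
width: 0.602
grasp_force: 2.1
```

Run:
```python
from bench import bot
import cv2, pickle
from h import *
s=bot.observe(); print(s["time"],s["ee_pos"],s["wrist_force"],s["torque"])
c=bot.camera("scene"); t=bot.camera("top")
a=cv2.resize(c["color"][120:300,180:420],None,fx=1.65,fy=1.65); b=cv2.resize(t["color"][140:320,150:390],None,fx=1.65,fy=1.65)
cv2.imwrite("pics/a2.png",np.hstack([a,b])[:,:,::-1])
```

```text
4.0 [0.4879568  0.0154261  0.02667866] [ 0.14008246 -3.66552146  2.87153182] [-0.83660643  0.02244315 -0.03461003]
```

View pics/a2.png

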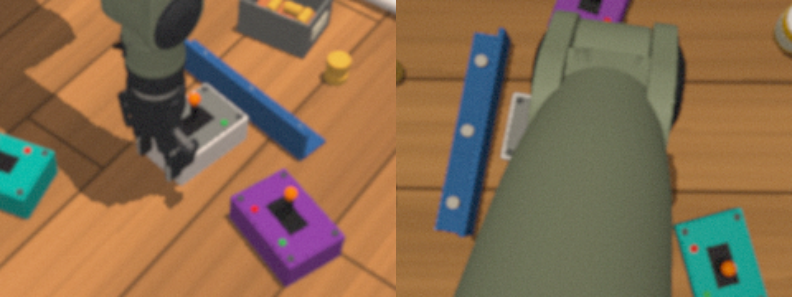

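The box now looks parallel to the fence, about 25 mm short. I'll continue in smaller steps.

carry_out:
  targets:
    - [[0.0082,0.0493,0,0,0,0],[0.0082,0.0493,0,0,0,0],[0.0041,0.0247,0,0,0,0],[0.0041,0.0247,0,0,0,0],[0.0041,0.0247,0,0,0,0]]

```text
time: 4.6
ee_pos: [0.4901, 0.0348, 0.0258]
tcp_rot: [0.002, 0.763, 0.646, -0.001]
wrist_force: [-1.3, -8.7, 6.8]
width: 0.602
grasp_force: 4.1
```

carry_out:
  targets:
    - [[0.0027,0.0164,0,0,0,0],[0.0027,0.0164,0,0,0,0]]

```text
time: 4.8
ee_pos: [0.4907, 0.0387, 0.0258]
tcp_rot: [0.002, 0.763, 0.646, -0.001]
wrist_force: [-1.0, -8.5, 6.8]
width: 0.604
grasp_force: 4.2
```

Run:
```python
from bench import bot
import cv2, pickle
from h import *
s=bot.observe(); print(s["time"],s["ee_pos"],s["wrist_force"],s["torque"])
t=bot.camera("top");c=bot.camera("scene")
b=cv2.resize(t["color"][150:300,160:300],(396,424),interpolation=2);a=cv2.resize(c["color"][130:260,240:361],(395,424),interpolation=2)
cv2.imwrite("pics/a3.png",np.hstack([a,b])[:,:,::-1])
```

```text
4.8 [0.49070729 0.03873487 0.02578076] [-0.9926659  -8.54839701  6.76523208] [-1.57479948  0.32651201  0.09686607]
```

View pics/a3.png

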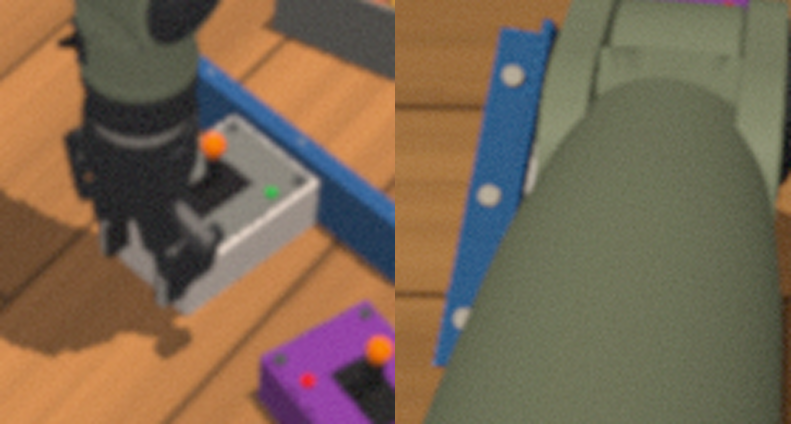

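carry_out:
  targets:
    - [[0.0014,0.0082,0,0,0,0],[0.0014,0.0082,0,0,0,0]]

```text
time: 5.1
ee_pos: [0.4909, 0.0404, 0.0257]
tcp_rot: [0.002, 0.763, 0.646, -0.001]
wrist_force: [-2.8, -9.7, 7.2]
width: 0.599
grasp_force: 5.4
```

carry_out:
  targets:
    - [[0.0014,0.0082,0,0,0,0],[0.0014,0.0082,0,0,0,0]]

```text
time: 5.3
ee_pos: [0.491, 0.0404, 0.0258]
tcp_rot: [0.004, 0.763, 0.646, -0.003]
wrist_force: [-3.3, -17.9, 7.8]
width: 0.601
grasp_force: 8.7
```

carry_out:
  targets:
    - [[0.0014,0.0082,0,0,0,0],[0.0014,0.0082,0,0,0,0]]

```text
time: 5.5
ee_pos: [0.491, 0.0404, 0.0258]
tcp_rot: [0.005, 0.764, 0.646, -0.005]
wrist_force: [-4.5, -23.2, 9.4]
width: 0.599
grasp_force: 11.8
```

```bash
python3 -c "
from bench import bot
s=bot.observe(); print(s['torque'],s['wrist_force'])"
```

```text
[-4.41688269  0.89679578  0.39873993] [ -4.50387449 -23.15293554   9.41239044]
```

carry_out:
  targets:
    - [[-0.0137,-0.082,0,0,0,0],[-0.0137,-0.082,0,0,0,0],[-0.0137,-0.082,0,0,0,0],[0,0,0.35,0,0,0],[0,0,0.35,0,0,0]]
  hand: 1

```text
time: 6.0
ee_pos: [0.4846, 0.0164, 0.1086]
tcp_rot: [-0.002, 0.763, 0.646, -0.001]
wrist_force: [0.5, -0.5, -0.0]
width: -0.002
grasp_force: 0.0
```

carry_out:
  targets:
    - [[-0.06,-0.36,0.1,0,0,0],[-0.06,-0.36,0,0,0,0],[-0.06,-0.36,0,0,0,0]]

```text
time: 6.3
ee_pos: [0.465, -0.1142, 0.1217]
tcp_rot: [0.001, 0.762, 0.647, 0.001]
wrist_force: [-0.2, -0.7, -0.3]
width: -0.005
grasp_force: 0.0
```

```bash
cat > m.py <<'E'
from bench import bot
from h import *
t=bot.camera("top");im=t["color"]; s=bot.observe(); print(s["time"],s["ee_pos"],s["wrist_force"])
print(bot.recognise("top","toggle_tip"),bot.recognise("top","switchbox"))
hsv=cv2.cvtColor(im,cv2.COLOR_RGB2HSV).astype(int)
roi=np.zeros(im.shape[:2],bool); roi[175:262,195:290]=1
m=((hsv[...,1]<60)&(hsv[...,2]>90)&roi).astype(np.uint8); m=cv2.morphologyEx(m,cv2.MORPH_OPEN,np.ones((3,3)))
n,l,st,_=cv2.connectedComponentsWithStats(m); k=1+st[1:,4].argmax()
b=cv2.boxPoints(cv2.minAreaRect(np.argwhere(l==k)[:,::-1].astype(np.float32)))
W=np.array([at_z(t,p,.05)[:2] for p in b]); print("c",W.mean(0).round(4),W.round(3).tolist())
for i in range(4):
    e=W[(i+1)%4]-W[i]; print(np.linalg.norm(e).round(3),np.degrees(np.arctan2(e[1],e[0])).round(1))
cv2.imwrite("pics/a4.png",cv2.resize(im[150:300,160:310],(600,600),interpolation=2)[:,:,::-1])
E
python3 m.py
```

```text
6.35 [ 0.46430139 -0.12057616  0.12148684] [-0.40937297 -6.17069771 -0.01360283]
[{'point': [0.4922, 0.1128, 0.1072], 'score': 0.61}] [{'point': [0.6762, 0.0412, 0.0509], 'score': 0.73}, {'point': [0.49, 0.1195, 0.05], 'score': 0.72}, {'point': [0.3613, -0.0745, 0.0528], 'score': 0.69}]
c [0.4936 0.1165] [[0.459, 0.189], [0.55, 0.176], [0.528, 0.043], [0.437, 0.058]]
0.092 -8.1
0.135 -99.6
0.092 170.8
0.134 80.5
```

View pics/a4.png

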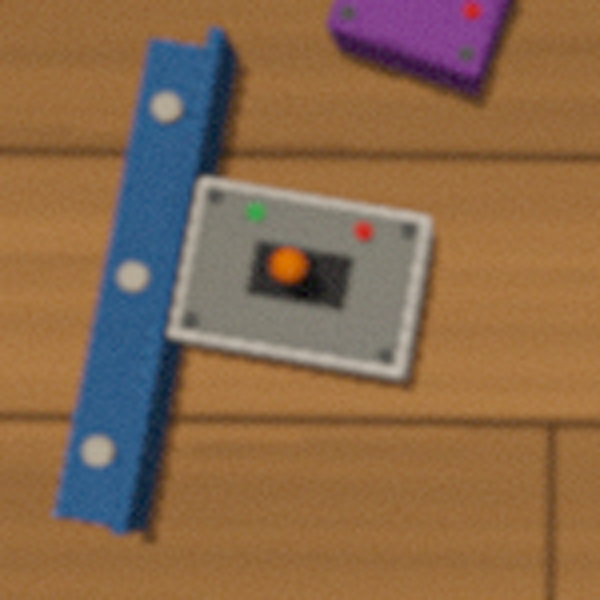

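The box end sits on the fence: crop edge (200,180)–(170,340) lies along the fence face, with box yaw about -9.3° against -9.5° for the fence. The toggle ball is at crop (288,265). I'll settle the arm, confirm nothing is being touched, then give one gentle central push with closed fingers so the end seats flat.

carry_out:
  targets:
    - [[0,0,0,0,0,0],[0.05,0.38,0,0,0,0],[0.05,0.38,-0.1,0,0,0],[0.02,0.3,-0.35,0,0,0],[0,0,-0.34,0,0,0]]

```text
time: 6.95
ee_pos: [0.48, 0.0156, 0.0301]
tcp_rot: [0.0, 0.76, 0.65, 0.002]
wrist_force: [1.0, -0.1, -0.8]
width: -0.001
grasp_force: 0.0
```

carry_out:
  targets:
    - [[0,0,0,0,0,0],[0.008,0.05,0,0,0,0],[0.008,0.05,0,0,0,0],[0.008,0.05,0,0,0,0]]

```text
time: 7.35
ee_pos: [0.4837, 0.0287, 0.032]
tcp_rot: [0.001, 0.763, 0.646, 0.001]
wrist_force: [-0.2, 0.4, -0.0]
width: -0.006
grasp_force: 0.0
```

carry_out:
  targets:
    - [[-0.01,0.04,0,0,0,0],[-0.01,0.04,0,0,0,0],[0.002,0.015,0,0,0,0],[0.002,0.015,0,0,0,0]]

```text
time: 7.75
ee_pos: [0.48, 0.0419, 0.0304]
tcp_rot: [0.0, 0.763, 0.647, 0.0]
wrist_force: [0.3, -0.6, 0.4]
width: -0.001
grasp_force: 0.0
```

carry_out:
  targets:
    - [[0.002,0.015,0,0,0,0],[0.002,0.015,0,0,0,0]]

```text
time: 7.95
ee_pos: [0.4801, 0.0424, 0.0304]
tcp_rot: [0.003, 0.763, 0.646, -0.003]
wrist_force: [-2.5, -14.0, 5.2]
width: -0.001
grasp_force: 6.8
```

carry_out:
  targets:
    - [[0.002,0.015,0,0,0,0],[0.002,0.015,0,0,0,0]]

```text
time: 8.15
ee_pos: [0.4807, 0.0425, 0.0305]
tcp_rot: [0.006, 0.764, 0.645, -0.006]
wrist_force: [-2.8, -24.0, 6.6]
width: 0.001
grasp_force: 12.2
```

Contact is at the same depth as the two-finger push, so the box is flat. Now I back off, rise to lever height and approach the toggle.

carry_out:
  targets:
    - [[-0.011,-0.08,0,0,0,0],[0,0,0.21,0,0,0],[0,0,0.205,0,0,0],[0.034,0.19,0,0,0,0],[0.034,0.19,0,0,0,0]]

```text
time: 8.65
ee_pos: [0.4888, 0.0852, 0.0809]
tcp_rot: [0.0, 0.764, 0.646, 0.001]
wrist_force: [0.9, -0.0, -0.5]
width: -0.002
grasp_force: 0.0
```

carry_out:
  targets:
    - [[0,0,0,0,0,0],[0,0,0,0,0,0]]

```text
time: 8.85
ee_pos: [0.4875, 0.0851, 0.0798]
tcp_rot: [-0.0, 0.763, 0.647, -0.0]
wrist_force: [-0.9, 0.2, 0.4]
width: 0.002
grasp_force: 0.0
```

carry_out:
  targets:
    - [[0.0055,0.033,0,0,0,0],[0.0055,0.033,0,0,0,0],[0.0055,0.033,0,0,0,0],[0.0055,0.033,0,0,0,0],[0.0055,0.033,0,0,0,0]]

```text
time: 9.35
ee_pos: [0.4911, 0.1047, 0.08]
tcp_rot: [0.0, 0.763, 0.646, -0.0]
wrist_force: [-0.7, -2.3, 0.8]
width: -0.002
grasp_force: 0.9
```

carry_out:
  targets:
    - [[0.0028,0.0165,0,0,0,0],[0.0028,0.0165,0,0,0,0],[0,0,0,0,0,0]]

```text
time: 9.65
ee_pos: [0.4917, 0.1084, 0.0799]
tcp_rot: [0.0, 0.763, 0.647, -0.0]
wrist_force: [0.1, -3.5, 0.1]
width: 0.004
grasp_force: 1.8
```

carry_out:
  targets:
    - [[0.0014,0.0083,0,0,0,0],[0.0014,0.0083,0,0,0,0],[0.0014,0.0083,0,0,0,0],[0,0,0,0,0,0]]

```text
time: 10.05
ee_pos: [0.4921, 0.1114, 0.0798]
tcp_rot: [0.0, 0.763, 0.646, -0.0]
wrist_force: [-0.1, -6.0, -0.9]
width: -0.0
grasp_force: 2.3
```

carry_out:
  targets:
    - [[0.0014,0.0083,0,0,0,0],[0.0014,0.0083,0,0,0,0],[0,0,0,0,0,0]]

```text
time: 10.35
ee_pos: [0.4923, 0.1131, 0.0797]
tcp_rot: [0.0, 0.763, 0.646, -0.001]
wrist_force: [0.1, -6.2, -1.4]
width: -0.002
grasp_force: 2.6
```

carry_out:
  targets:
    - [[0.0012,0.0075,0,0,0,0],[0,0,0,0,0,0]]

```text
time: 10.55
ee_pos: [0.4924, 0.1138, 0.0797]
tcp_rot: [0.001, 0.763, 0.646, -0.001]
wrist_force: [-0.2, -5.7, -1.4]
width: -0.004
grasp_force: 2.7
```

```bash
cat > f.py <<'E'
from bench import bot
import numpy as np
f=[]
for i in range(4):
    bot.camera("top"); s=bot.observe(); f.append(s["wrist_force"])
print(s["time"],s["ee_pos"],np.mean(f,0),s["grasp_force"])
E
python3 f.py
```

```text
10.75 [0.49241736 0.11376963 0.07966447] [ 0.21336018 -6.55215412 -1.32818626] 2.6931636035442352
```

carry_out:
  targets:
    - [[0.0012,0.0075,0,0,0,0],[0,0,0,0,0,0]]

```text
time: 10.95
ee_pos: [0.4925, 0.1147, 0.0798]
tcp_rot: [0.0, 0.763, 0.646, -0.001]
wrist_force: [-1.0, -7.0, 0.7]
width: -0.005
grasp_force: 3.1
```

```bash
python3 f.py
```

```text
11.15 [0.49249612 0.11471794 0.07983883] [-0.83529026 -5.95450315  0.52059261] 3.086920939385891
```

carry_out:
  targets:
    - [[0.0012,0.0075,0,0,0,0],[0,0,0,0,0,0]]

```text
time: 11.35
ee_pos: [0.4926, 0.1154, 0.0797]
tcp_rot: [0.001, 0.763, 0.646, -0.001]
wrist_force: [-1.0, -7.6, -0.0]
width: -0.002
grasp_force: 3.2
```

carry_out:
  targets:
    - [[0.0012,0.0075,0,0,0,0],[0,0,0,0,0,0]]

```text
time: 11.55
ee_pos: [0.4927, 0.1161, 0.0797]
tcp_rot: [0.001, 0.763, 0.646, -0.001]
wrist_force: [-0.0, -8.3, -1.1]
width: -0.001
grasp_force: 3.3
```

```bash
python3 f.py
```

```text
11.75 [0.49263989 0.11609935 0.07963823] [-1.0228407  -7.30512606 -0.8956064 ] 3.2761405035853386
```

carry_out:
  targets:
    - [[0.0012,0.0075,0,0,0,0],[0,0,0,0,0,0]]

```text
time: 11.95
ee_pos: [0.4927, 0.1167, 0.0796]
tcp_rot: [0.001, 0.763, 0.646, -0.002]
wrist_force: [-1.0, -8.5, -0.2]
width: 0.002
grasp_force: 3.8
```

carry_out:
  targets:
    - [[0.0008,0.005,0,0,0,0],[0,0,0,0,0,0]]

```text
time: 12.15
ee_pos: [0.4927, 0.1168, 0.0796]
tcp_rot: [0.001, 0.763, 0.646, -0.002]
wrist_force: [-0.8, -9.3, -0.0]
width: 0.001
grasp_force: 4.4
```

```bash
python3 f.py
```

```text
12.35 [0.49273839 0.11679418 0.07960108] [-1.28122166 -9.66952217 -0.30032164] 4.400656297802925
```

The position has stalled at y=0.1168 and the force has stepped up to about 9 N, so the lever is on its stop and still below the 12 N tipping force. I'll hold and look.

carry_out:
  targets:
    - [[0,0,0,0,0,0],[0,0,0,0,0,0],[0,0,0,0,0,0],[0,0,0,0,0,0],[0,0,0,0,0,0]]

```text
time: 12.85
ee_pos: [0.4927, 0.1168, 0.0796]
tcp_rot: [0.001, 0.763, 0.646, -0.002]
wrist_force: [-1.1, -10.2, -0.1]
width: -0.0
grasp_force: 4.4
```

```bash
python3 f.py
python3 - <<'E'
from bench import bot
from h import *
c=bot.camera("scene"); print(bot.recognise("scene","toggle_tip"))
cv2.imwrite("pics/a5.png",cv2.resize(c["color"][130:260,230:380],(750,600),interpolation=2)[:,:,::-1])
E
```

```text
13.05 [0.49272562 0.11677918 0.07960254] [-0.92956685 -9.98404232 -0.25217171] 4.394107572734356
[{'point': [0.3277, -0.1251, 0.0824], 'score': 0.67}, {'point': [0.6838, 0.0362, 0.0804], 'score': 0.45}]
```

View pics/a5.png

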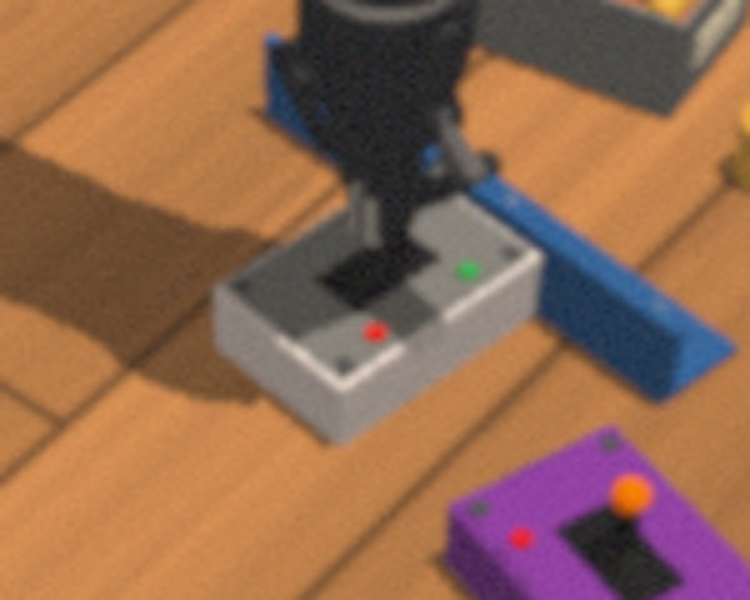

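carry_out:
  targets:
    - [[0,0,0,0,0,0],[0,0,0,0,0,0],[0,0,0,0,0,0],[0,0,0,0,0,0],[0,0,0,0,0,0]]

```text
time: 13.65
ee_pos: [0.4927, 0.1168, 0.0796]
tcp_rot: [0.001, 0.763, 0.646, -0.002]
wrist_force: [-1.6, -9.9, 1.0]
width: 0.002
grasp_force: 4.4
```

The box is flat on the bench (bottom edge (215,345)–(340,440) unlifted) and its end is on the fence. The hold lasted over 1.5 s. Now I release the lever.

carry_out:
  targets:
    - [[-0.0055,-0.033,0,0,0,0],[-0.0083,-0.05,0,0,0,0],[-0.0083,-0.05,0,0,0,0],[-0.0083,-0.05,0,0,0,0],[-0.0083,-0.05,0,0,0,0]]

```text
time: 14.15
ee_pos: [0.4888, 0.091, 0.0799]
tcp_rot: [-0.0, 0.763, 0.647, 0.001]
wrist_force: [-0.3, 1.0, 0.0]
width: 0.0
grasp_force: 0.0
```

carry_out:
  targets:
    - [[-0.016,-0.1,0,0,0,0],[-0.03,-0.2,0.1,0,0,0],[-0.03,-0.3,0.25,0,0,0],[-0.03,-0.35,0.1,0,0,0],[-0.03,-0.35,0,0,0,0]]

```text
time: 14.65
ee_pos: [0.4736, -0.0672, 0.136]
tcp_rot: [0.002, 0.763, 0.647, 0.001]
wrist_force: [-0.4, -0.1, -0.1]
width: 0.005
grasp_force: 0.0
```

carry_out:
  targets:
    - [[0,-0.38,0,0,0,0],[0,-0.38,0,0,0,0],[0,-0.38,0,0,0,0],[0,-0.2,0,0,0,0],[0,0,0,0,0,0]]

```text
time: 15.15
ee_pos: [0.4724, -0.2298, 0.134]
tcp_rot: [0.001, 0.764, 0.645, 0.0]
wrist_force: [0.4, 0.4, 0.3]
width: -0.002
grasp_force: 0.0
```

```bash
sed -i 's/a4.png/a6.png/' m.py; python3 m.py
python3 - <<'E'
from bench import bot
bot.camera("scene")
for n in("top","scene"):
    for t in("toggle_tip","plunger_top","tally"):print(n,t,bot.recognise(n,t))
E
```

```text
15.2 [ 0.47198942 -0.22760088  0.13373095] [-0.08147386 -0.02134037 -1.02419732]
[{'point': [0.491, 0.1123, 0.1062], 'score': 0.56}, {'point': [0.6721, 0.0442, 0.0844], 'score': 0.44}] [{'point': [0.4936, 0.1181, 0.0484], 'score': 0.64}, {'point': [0.6741, 0.0418, 0.0507], 'score': 0.61}, {'point': [0.3195, -0.1237, 0.0527], 'score': 0.59}]
c [0.494  0.1165] [[0.459, 0.189], [0.551, 0.176], [0.528, 0.043], [0.438, 0.057]]
0.092 -7.9
0.135 -99.4
0.092 171.0
0.134 80.7
top toggle_tip [{'point': [0.491, 0.1123, 0.1062], 'score': 0.56}, {'point': [0.6721, 0.0442, 0.0844], 'score': 0.44}]
top plunger_top [{'point': [0.4425, -0.3191, 0.0698], 'score': 0.65}]
top tally [{'point': [0.428, -0.3164, 0.0454], 'score': 0.86}]
scene toggle_tip [{'point': [0.6806, 0.0344, 0.0812], 'score': 0.49}]
scene plunger_top [{'point': [0.4534, -0.3217, 0.071], 'score': 0.51}]
scene tally [{'point': [0.4678, -0.3231, 0.0459], 'score': 0.87}]
```

View pics/a6.png

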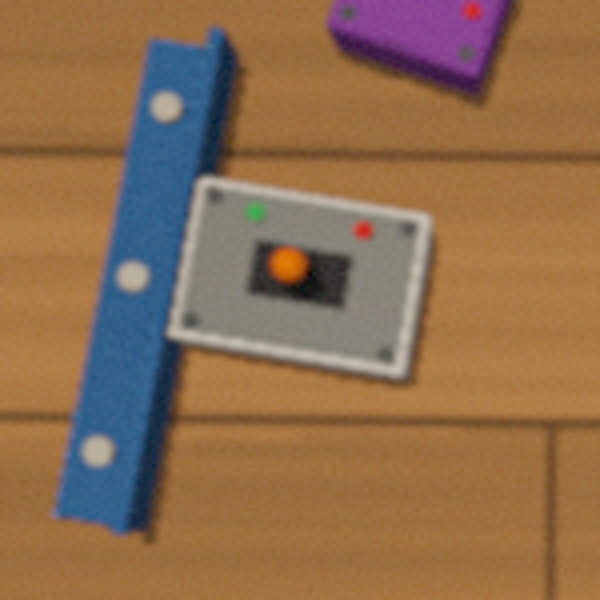

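The box has not moved and the toggle is centred again (288,265), as before. Next is the tally plunger at (0.450, -0.318).

carry_out:
  targets:
    - [[-0.06,-0.25,0,0,0,0],[-0.06,-0.25,0,0,0,0],[-0.06,-0.25,-0.1,0,0,0],[0,0,-0.25,0,0,0],[0,0,0,0,0,0]]

```text
time: 16.15
ee_pos: [0.4486, -0.3146, 0.089]
tcp_rot: [-0.003, 0.763, 0.646, -0.0]
wrist_force: [-0.6, 1.1, -0.6]
width: -0.001
grasp_force: 0.0
```

carry_out:
  targets:
    - [[0,0,-0.05,0,0,0],[0,0,-0.05,0,0,0],[0,0,-0.03,0,0,0],[0,0,-0.03,0,0,0],[0,0,0,0,0,0]]

```text
time: 16.65
ee_pos: [0.4509, -0.3156, 0.0727]
tcp_rot: [-0.0, 0.763, 0.647, -0.0]
wrist_force: [0.3, 0.1, -0.5]
width: 0.001
grasp_force: 0.0
```

carry_out:
  targets:
    - [[0,0,-0.02,0,0,0],[0,0,-0.02,0,0,0],[0,0,-0.02,0,0,0],[0,0,0,0,0,0]]

```text
time: 17.05
ee_pos: [0.4512, -0.3161, 0.0657]
tcp_rot: [0.0, 0.763, 0.647, 0.0]
wrist_force: [1.2, 0.3, 4.5]
width: 0.002
grasp_force: 2.2
```

carry_out:
  targets:
    - [[0,0,-0.01,0,0,0],[0,0,-0.01,0,0,0],[0,0,0,0,0,0]]

```text
time: 17.35
ee_pos: [0.4512, -0.3161, 0.0634]
tcp_rot: [0.0, 0.763, 0.647, 0.0]
wrist_force: [0.3, -0.2, 5.8]
width: -0.001
grasp_force: 2.8
```

carry_out:
  targets:
    - [[0,0,-0.01,0,0,0],[0,0,0,0,0,0]]

```text
time: 17.55
ee_pos: [0.4513, -0.3161, 0.063]
tcp_rot: [0.001, 0.763, 0.647, 0.0]
wrist_force: [-0.8, 2.4, 10.5]
width: 0.0
grasp_force: 5.6
```

carry_out:
  targets:
    - [[0,0,-0.01,0,0,0],[0,0,0,0,0,0]]

```text
time: 17.75
ee_pos: [0.4513, -0.3162, 0.0628]
tcp_rot: [0.001, 0.763, 0.647, 0.0]
wrist_force: [-3.3, 4.8, 19.8]
width: 0.001
grasp_force: 10.0
```

The plunger is on its stop at z=0.063 with a hard force rise to 20 N. I'll hold briefly, then release.

carry_out:
  targets:
    - [[0,0,0,0,0,0],[0,0,0.04,0,0,0],[0,0,0.05,0,0,0],[0,0,0.1,0,0,0],[0,0,0.3,0,0,0]]

```text
time: 18.25
ee_pos: [0.4484, -0.3141, 0.1173]
tcp_rot: [-0.004, 0.763, 0.646, -0.001]
wrist_force: [1.0, 0.2, -1.2]
width: -0.002
grasp_force: 0.0
```

carry_out:
  targets:
    - [[-0.1,-0.3,0.3,0,0,0],[-0.1,-0.3,0.2,0,0,0],[0,0,0,0,0,0],[0,0,0,0,0,0]]

```text
time: 18.65
ee_pos: [0.4269, -0.387, 0.1783]
tcp_rot: [0.0, 0.763, 0.646, 0.0]
wrist_force: [-0.3, 0.3, -1.0]
width: -0.002
grasp_force: 0.0
```

Run:
```python
from bench import bot
import cv2
for n in("scene","top"):
    c=bot.camera(n)
    for t in("switchbox","plunger_top","partsbin","coupling","tin"):
        print(n,t,[[round(float(v),3) for v in d["point"]] for d in bot.recognise(n,t)])
cv2.imwrite("pics/a7.png",bot.camera("scene")["color"][:,:,::-1]); print(bot.observe()["time"])
```

```text
scene switchbox [[0.335, -0.135, 0.05], [0.689, 0.032, 0.051], [0.503, 0.104, 0.05]]
scene plunger_top [[0.452, -0.321, 0.07]]
scene partsbin [[0.46, 0.367, 0.04]]
scene coupling [[0.581, 0.321, 0.04]]
scene tin [[0.649, -0.248, 0.073], [0.46, 0.372, 0.04], [0.503, 0.106, 0.049]]
top switchbox [[0.673, 0.043, 0.051], [0.491, 0.119, 0.051], [0.319, -0.123, 0.052]]
top plunger_top [[0.452, -0.316, 0.069], [0.492, 0.112, 0.105]]
top partsbin [[0.459, 0.374, 0.034]]
top coupling [[0.576, 0.323, 0.041], [0.451, -0.314, 0.07]]
top tin [[0.631, -0.23, 0.075], [0.454, 0.374, 0.035]]
19.3
```

View pics/a7.png

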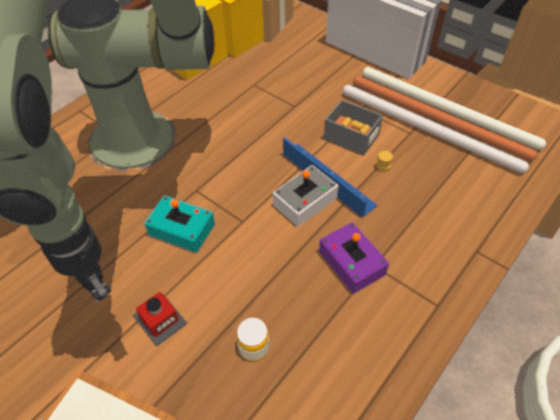

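The box (306,195) is against the fence with its toggle centred, the plunger (153,304) is up, the bystanders are unmoved and the arm is clear.

```bash
python3 -c "
from bench import bot
print(bot.sign_off())"
```

```text
the job is handed in; nothing more can be done
None
```

The job is handed in at about 19 s of the 61 s allowed: the box is flat against the fence, the toggle was held at its stop for over a second and sprang back to the middle, the tally plunger was pressed to its stop and released, and everything else on the bench is where it stood.

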